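# Clamp the glass filter and index its carriage

## Robot

A 6-joint arm with a two-finger parallel gripper is mounted at the origin on a cart in front of the work surface, level with it; the furniture and walls round the work are solid. World frame = base frame: x ahead of the robot, y to its left, z up, the work surface at z = 0. Lengths are in m, angles in rad, forces in N, time in s.
With the tool pointing down it reaches from about 0.375 to 0.925 m from the base axis. Payload 5.7 kg.
Tool frame: the origin (TCP) lies midway between the tips of the shut fingers; the grasp point (between the pads) lies 19 mm behind it; z points along the fingers, y is the line along which they close (so a half turn about z gives the same grasp; the last joint's range is limited). The gripper opens to 88 mm and grips with 3 to 60 N. Pads are 20 mm wide; open, the fingers measure 115 mm over their backs; the gripper's body (75 mm by 178 mm) begins 61 mm behind the grasp point.
Start: joints at [1.046, 0.359, 1.51, -0, 1.272, -0.115], TCP at [0.239, 0.55, 0.223] pointing down, gripper open.
Joint ranges: [-2.97, 2.97], [-1.01, 2.36], [0.21, 2.38], [-0.96, 4.11], [0.2, 2.71], [-2.98, 2.98]. Speed limits (rad/s): [2.39, 2.39, 3.14, 3.14, 3.14, 3.14].

## Interface

Orientations are given as a unit quaternion [x, y, z, w].
In Python, from bench import move_ptp, servo_line, goto_joints, move_gripper, sleep, inverse_kinematics, capture, PlanningError, close_job, spot_in, silhouettes, current_clock, current_joint_pos, current_qvel, current_joint_torque, current_position, current_orientation, current_force, current_torque, current_finger_gap, current_grip_force gives the robot as it stands. Calls block until the motion is done:
- move_ptp(position, orientation): joint-space move of the TCP to a pose.
- servo_line(position, orientation=None, rate=0.15, contact_N=None): straight line of the TCP; orientation=None keeps the orientation; rate is the mean speed in m/s. With contact_N (N) it stops when the force on the tool has changed by that much, and returns True; else False.
- goto_joints(angles): joint-space move.
- move_gripper(opening): finger opening in m; the grip force is fixed at half the most; returns when the fingers have stopped.
- sleep(seconds).
- inverse_kinematics(position, orientation): joint angles nearest the present ones, or None.
- capture(name): name is "side" or "top" or "wrist"; returns a dict with "image" (420x560x3 uint8, blue, green, red), "range_z" (420x560 float32, m along the optical axis (not along the pixel's ray), 0 where there is no reading), "intrinsics" (3x3 intrinsics, pixels), "k1" (the pictures are not rectified: a ray, as slopes to the right and down, at radius r is drawn at 1 + k1 r^2 times it, then the intrinsics apply), "R" (3x3) and "t" (3): a world point X has camera coordinates R X + t. Camera axes: x right, y down, z forward; pixel columns grow to the right and rows downward; lengths in m; the calibration is good to about 2 mm. A picture is of the moment at which its call begins.
A pose or a line that the arm cannot do raises PlanningError and nothing moves.
- close_job(): hands the job in; it is judged then, once.
Trained networks look in the newest picture that a camera, given by its name, has taken for a name from the list of things; names that differ only in an ending like _2 or _b are one class to them, and where a whole thing is asked for, a point or a joint stands for the part that bears it (a point fixed in the world has none). Each returns a list of dicts, best first, with "conf" (0 to 1); they miss things now and then, are a little off and sometimes report something else, mostly with a low value. They report only what shows in the picture. A call takes as long as a camera call.
- spot_in(camera, query): "xy" ([column, row] in pixels, amid what is visible of it).
- silhouettes(camera, query): "region" (420x560 bool, what is visible of it) and "xy" ([column, row] in pixels, amid what is visible of it).
Readings, each from a call of its own:
- current_clock(): time.
- current_joint_pos(): joint angles.
- current_qvel(): joint speeds.
- current_joint_torque(): joint torques, N m.
- current_position(): TCP position.
- current_orientation(): TCP orientation.
- current_force(): force on the tool from outside, world axes, zero at the start.
- current_torque(): the same for the moment, N m.
- current_finger_gap(): finger opening in m.
- current_grip_force(): force on a finger pad.
Only numpy, scipy, OpenCV 4.12 (cv2) and the standard library are available. Lean on these libraries where they do the work, as an engineer would, in place of code of your own. Each camera call takes 0.05 s, during which the arm holds its last target. There are 200 camera calls.

## Task

On the metal slide rail, first press the carriage's raised hold-down lever down over the glass plate until it clicks and stays down by itself. Then take the carriage's upright post between the fingers, one finger on each of its two rubber pads, and slide the carriage along the rail to the clamp with the notched nose (not the plain clamp) until its sprung ball clicks into the notch. Finish while still gripping the post with the carriage resting in the notch: do not let go; leave the lever latched and the other things on the bench where they are.

Things in the scene. Friction and masses are not known exactly. Their poses are not given: they have to be found in the camera images.
- rail_bed: aluminium slide rail fixed on the bench: foot plate 150 (x) by 370 (y) by 12 mm, with a guide bar along y up to 24 mm height. Origin on the bench surface under the middle of the guide bar; y runs along the rail, +x points away from the robot to the ledge with the two clamps. Yaw within 0.2 rad.
- carriage (a joint): place (m) of the carriage along the rail: 0 in the middle, growing to the rail's +y, stops at +-0.108. An aluminium plate 90 (x) by 130 (y) mm, top 36 mm above the bench, its centre at x = 0, y = this value in the rail's frame. Slides with 1 N of friction.
- carriage_ball (a point): free position of the centre of the 10 mm sprung ball in the middle of the carriage's +x edge, 30 mm above the bench; fixed to the carriage. Riding up the clamp's ramp takes 3 to 5 N, then the ball drops into the notch, which takes about 14 N to leave either way. In the notch this point has y = 0 in the index clamp's frame.
- index_clamp: clamp with the notched nose: steel block 34 (x) by 46 (y) by 30 mm with a black thumb screw on top (58 mm above the bench); brass nose towards the carriage with a ramp on each side (21 to 8 mm off the middle) and an 8 mm wide notch at y = 0. Origin mid-underside, 12 mm above the bench, 75 mm behind the rail's middle line; y along the rail. 55 to 90 mm left or right of the rail's middle.
- plain_clamp: the other clamp: the same steel block without nose and with only a small screw head on top, on the other side of the rail's middle; it does nothing. Origin at the middle of its underside.
- lever (a joint): hold-down lever on the carriage (rad): 0 raised (sprung, 0.6 above level), grows as pressed; passes its ball at about 0.46, latched when it stays near 0.57 by itself, stop at 0.62. Its hinge lies along y, 38 mm behind the carriage's centre, 30 mm to the rail's -y side of it, 46 mm above the bench.
- lever_pad (a point): top middle of the round black press pad (18 mm across) at the lever's free end, 75 mm from the hinge towards the robot. Raised about 94 mm, latched 55 mm above the bench and 37 mm in front of the carriage's centre; going down it swings about 17 mm towards the robot. Pressing it past its ball takes about 10 N.
- post_grip (a point): grip point in the middle of the upright post of the carriage, 71 mm above the bench; the post is 22 mm (x) by 14 mm (y, over the pads), its top 85 mm above the bench, and stands 40 mm to the rail's +y side of the carriage's centre, 5 mm in front of the centre line. Axes as the rail's; the fingers close along y.
- pad_left: black ribbed rubber pad on the post's +y face, 22 by 34 mm, from 50 to 84 mm above the bench; origin at its middle
- pad_right: the same rubber pad on the post's -y face; origin at its middle
- amber_bottle: small amber reagent bottle with black cap, 48 mm across, 94 mm tall, standing behind the rail; origin at the centre of its underside
- bench_timer: white digital timer, 58x66x20 mm, lying in front of the rail; origin at the centre of its underside
- steel_forceps: steel forceps, 128 mm long, lying in front of the rail; origin at the centre of its underside
- dish: shallow petri dish, 72 mm across, 14 mm high, in front of the rail; origin at the centre of its underside
- felt_pen: marker pen, 134 mm long, lying on the bench left of the rail; origin at the centre of its underside
- flask: conical flask, 65 mm across, 100 mm tall, left of the rail; origin at the centre of its underside

How it is judged:
By the outcome, as a careful person would: the job done as asked, in the order asked, and still so for the second after the job is handed in, while the arm keeps its last pose, push and grip.
It also fails if it takes over 59 s, if anything falls off the work surface, if the arm or the gripper's body presses on something with over 40 N, if the wrist force passes 120 N, or if a joint passes its speed limit or range.

## Working session

There is one attempt and no reset: what is moved stays moved. The work goes in short steps, each a Python script; the robot and the scene stay as the last script left them, time stands still between calls to the robot, and variables do not carry over. Pictures are saved under pics/ and viewed, at most 10 in all, crops included, and the job is handed in when it is done.

```bash
mkdir -p pics; cat > h.py <<'E'
import numpy as np, cv2
from bench import *
def ray(c,px):
    K=c["intrinsics"]; u=(px[0]-K[0,2])/K[0,0]; v=(px[1]-K[1,2])/K[1,1]
    rd=np.hypot(u,v); r=rd
    for _ in range(20): r=rd/(1+c["k1"]*r*r)
    s=r/rd if rd>0 else 1
    return np.array([u*s,v*s,1.0])
def world(c,px,z=None,rz=None):
    d=c["R"].T@ray(c,px); o=-c["R"].T@c["t"]
    if z is not None: return o+d*(z-o[2])/d[2]
    if rz is None:
        x,y=int(round(px[0])),int(round(px[1])); p=c["range_z"][y-1:y+2,x-1:x+2]; p=p[p>0]
        if len(p)==0: return None
        rz=np.median(p)
    return o+d*rz
def tri(c1,p1,c2,p2):
    A=[];b=[]
    L=[]
    for c,p in((c1,p1),(c2,p2)):
        d=c["R"].T@ray(c,p); d/=np.linalg.norm(d); L.append((-c["R"].T@c["t"],d))
    M=sum(np.eye(3)-np.outer(d,d) for o,d in L); v=sum((np.eye(3)-np.outer(d,d))@o for o,d in L)
    X=np.linalg.solve(M,v); gap=sum(np.linalg.norm((np.eye(3)-np.outer(d,d))@(X-o)) for o,d in L)
    return X,gap
E
cat > a.py <<'E'
from h import *
np.set_printoptions(precision=4,suppress=True)
C={n:capture(n) for n in("top","side")}
for n in C: cv2.imwrite(f"pics/{n}1.png",C[n]["image"])
print(current_clock(),current_orientation())
for n in C: print(n,-C[n]["R"].T@C[n]["t"],C[n]["R"][2])
for q in["rail_bed","carriage","carriage_ball","index_clamp","plain_clamp","lever_pad","lever","post_grip","pad_left","pad_right","amber_bottle","bench_timer","dish","flask"]:
    P={}
    for n in C:
        r=spot_in(n,q)
        for d in r[:2]: print(q,n,round(d["conf"],2),np.round(d["xy"],1),world(C[n],d["xy"]))
        if r:P[n]=r[0]["xy"]
    if len(P)==2: print("   tri",*tri(C["top"],P["top"],C["side"],P["side"]))
print(current_clock())
E
python3 a.py
```

```text
0.1 [ 0.2035  0.9791 -0.0008 -0.0003]
top [ 0.3075 -0.1126  1.0031] [ 0.1863  0.0048 -0.9825]
side [ 0.3157 -1.0192  0.8853] [ 0.1596  0.7535 -0.6378]
rail_bed top 0.67 [338.  201.2] [ 0.5158 -0.2632  0.0352]
rail_bed side 0.58 [291.7 298.3] [ 0.495  -0.3297  0.0514]
rail_bed side 0.18 [220.5 208.8] [0.3893 0.0571 0.0135]
   tri [ 0.5185 -0.2712 -0.0176] 0.016852887050550283
carriage top 0.6 [342.2 204.3] [ 0.5078 -0.2732  0.0364]
carriage side 0.74 [289.1 281.1] [ 0.4956 -0.3027  0.0776]
carriage side 0.49 [292.  284.5] [ 0.5006 -0.3091  0.0722]
   tri [ 0.5048 -0.272   0.0433] 0.0031026257921224114
carriage_ball top 0.86 [340.6 205.5] [ 0.5048 -0.2692  0.0364]
carriage_ball side 0.65 [293.8 300.2] [ 0.4987 -0.3337  0.0487]
   tri [ 0.5148 -0.2781 -0.0189] 0.0024887882432643744
index_clamp top 0.69 [309.  171.7] [ 0.5875 -0.1914  0.0439]
index_clamp side 0.87 [316.  255.6] [ 0.5856 -0.2057  0.0415]
   tri [ 0.5909 -0.1926  0.0282] 0.0021465548899593824
plain_clamp top 0.62 [364.  180.5] [ 0.5675 -0.3277  0.0418]
plain_clamp side 0.76 [326.3 305.8] [ 0.566  -0.3562  0.0374]
   tri [ 
[... 891 characters left out ...]
] [ 0.6206 -0.293   0.0602]
   tri [ 0.631  -0.2715  0.0361] 0.002708299823931984
bench_timer top 0.6 [297.6 236.6] [ 0.4293 -0.1649  0.0177]
bench_timer side 0.91 [247.6 262.3] [ 0.4256 -0.1665  0.0171]
bench_timer side 0.45 [288.4 283.9] [ 0.4933 -0.3058  0.0725]
   tri [ 0.4276 -0.165   0.0158] 0.0037154866282557994
dish top 0.79 [400.6 258.7] [ 0.3775 -0.419   0.0151]
dish side 0.79 [248.5 352.1] [ 0.3817 -0.4197  0.0138]
   tri [ 0.3797 -0.4196  0.0135] 0.00415991136995771
flask top 0.77 [142.6 249.6] [0.3874 0.2003 0.0679]
flask side 0.68 [246.1 262. ] [ 0.4225 -0.1622  0.0146]
flask side 0.67 [213.5 170.3] [0.3902 0.1984 0.0466]
   tri [ 0.468   0.4128 -0.5698] 0.05221381478510459
1.5
```

```bash
python3 -c "
import cv2,numpy as np
a=cv2.imread('pics/top1.png')[140:260,270:430];b=cv2.imread('pics/side1.png')[220:340,220:380]
cv2.imwrite('pics/c1.png',np.vstack([cv2.resize(a,(400*1,300),interpolation=2),cv2.resize(b,(400,300),interpolation=2)]))
"
```

```text
(no output)
```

View pics/c1.png

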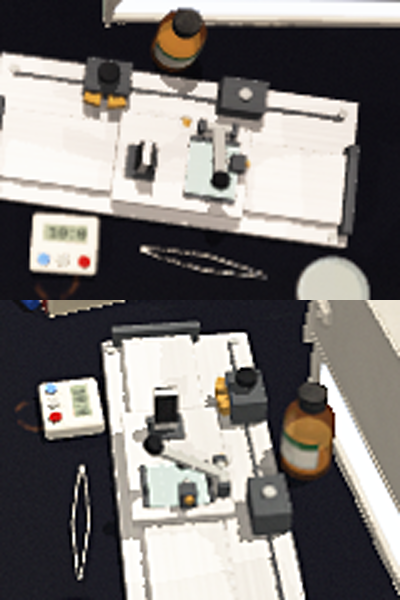

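```bash
cat > b.py <<'E'
from h import *
np.set_printoptions(precision=4,suppress=True)
y=-0.11; q=[np.cos(y/2),np.sin(y/2),0,0]
print(inverse_kinematics([.47,-.27,.30],q))
move_ptp([.47,-.27,.30],q)
import pickle
W=[]
c=capture("wrist"); W.append(c); print(-c["R"].T@c["t"],c["R"][2])
for n in["lever_pad","post_grip","pad_left","pad_right","carriage_ball","index_clamp"]: print(n,[(round(d["conf"],2),np.round(d["xy"])) for d in spot_in("wrist",n)])
servo_line([.47,-.20,.30],rate=.2)
c=capture("wrist"); W.append(c)
pickle.dump(W,open("w.pkl","wb"))
for i,c in enumerate(W): cv2.imwrite(f"pics/w{i}.png",c["image"])
for n in["lever_pad","post_grip","pad_left","pad_right","carriage_ball","index_clamp"]: print(n,[(round(d["conf"],2),np.round(d["xy"])) for d in spot_in("wrist",n)])
print(current_clock(),current_position())
E
python3 b.py; python3 -c "
import cv2,numpy as np
cv2.imwrite('pics/w01.png',np.vstack([cv2.resize(cv2.imread(f'pics/w{i}.png'),(400,300),interpolation=3) for i in(0,1)]))"
```

```text
[-0.6489  0.2121  1.5253 -0.      1.4042  1.0319]
[ 0.551  -0.2778  0.4628] [-0.2947  0.0331 -0.955 ]
lever_pad [(0.56, array([305., 155.]))]
post_grip [(0.85, array([284., 154.]))]
pad_left [(0.38, array([240., 156.])), (0.23, array([254., 162.]))]
pad_right []
carriage_ball [(0.61, array([280., 154.]))]
index_clamp [(0.64, array([219.,  92.]))]
lever_pad [(0.77, array([359., 150.])), (0.65, array([327., 133.]))]
post_grip [(0.88, array([333., 148.])), (0.26, array([342., 212.]))]
pad_left []
pad_right [(0.55, array([310., 160.]))]
carriage_ball [(0.88, array([334., 147.]))]
index_clamp [(0.93, array([270.,  88.]))]
5.7 [ 0.47   -0.2007  0.2999]
```

View pics/w01.png

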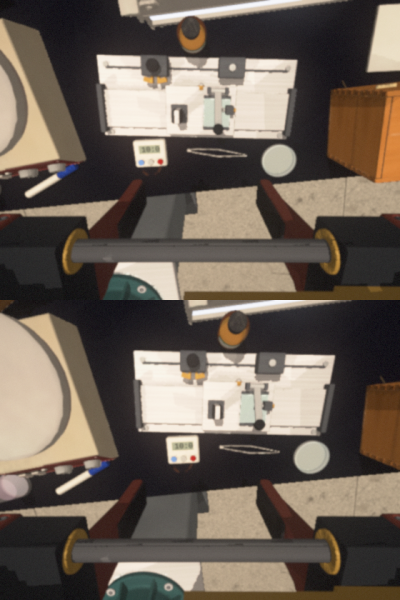

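```bash
cat > b2.py <<'E'
from h import *
import pickle
np.set_printoptions(precision=4,suppress=True)
W=[]
for k,p in enumerate([[.53,-.22,.20],[.53,-.30,.20]]):
    servo_line(p,rate=.2); sleep(.2)
    c=capture("wrist"); W.append(c); cv2.imwrite(f"pics/v{k}.png",c["image"])
    for n in["lever_pad","lever","post_grip","pad_left","pad_right","carriage_ball","index_clamp","plain_clamp"]:
        print(n,[(round(d["conf"],2),np.round(d["xy"]),world(c,d["xy"])) for d in spot_in("wrist",n)])
pickle.dump(W,open("w.pkl","wb"))
print(current_clock(),current_position())
E
python3 b2.py; python3 -c "
import cv2,numpy as np
cv2.imwrite('pics/v01.png',np.vstack([cv2.resize(cv2.imread(f'pics/v{i}.png')[60:260,100:480],(570,300),interpolation=3) for i in(0,1)]))"
```

```text
lever_pad [(0.58, array([366., 212.]), array([ 0.5148, -0.3016,  0.0667]))]
lever [(0.92, array([366., 215.]), array([ 0.5123, -0.3013,  0.0681]))]
post_grip [(0.97, array([334., 213.]), array([ 0.5081, -0.2743,  0.0367]))]
pad_left [(0.52, array([289., 230.]), array([ 0.5099, -0.2251,  0.0831]))]
pad_right [(0.57, array([304., 230.]), array([ 0.5075, -0.2385,  0.0815]))]
carriage_ball [(0.64, array([330., 214.]), array([ 0.507 , -0.2708,  0.0372]))]
index_clamp [(0.6, array([255., 144.]), array([ 0.5911, -0.2011,  0.0587]))]
plain_clamp [(0.65, array([333., 213.]), array([ 0.5078, -0.2733,  0.037 ])), (0.34, array([324.,  90.]), array([ 0.6283, -0.2644,  0.0954]))]
lever_pad [(0.67, array([286., 228.]), array([ 0.5075, -0.2997,  0.0706]))]
lever [(0.95, array([291., 229.]), array([ 0.5063, -0.3046,  0.0711]))]
post_grip [(0.62, array([263., 222.]), array([ 0.5059, -0.2749,  0.0369]))]
pad_left [(0.44, array([206., 234.]), array([ 0.4986, -0.2107,  0.0372]))]
pad_right [(0.56, array([225., 241.]), array([ 0.5003, -0.2378,  0.0685])), (0.42, array([276., 279.]), array([ 0.4202, -0.2793,  0.0079]))]
carriage_ball [(0.73, array([262., 222.]), array([ 0.5058, -0.2735,  0.0367]))]
index_clamp [(0.95, array([179., 152.]), array([ 0.5909, -0.2074,  0.0594]))]
plain_clamp [(0.86, array([311., 154.]), array([ 0.574 , -0.3326,  0.0469]))]
8.2917 [ 0.53   -0.2999  0.2   ]
```

View pics/v01.png

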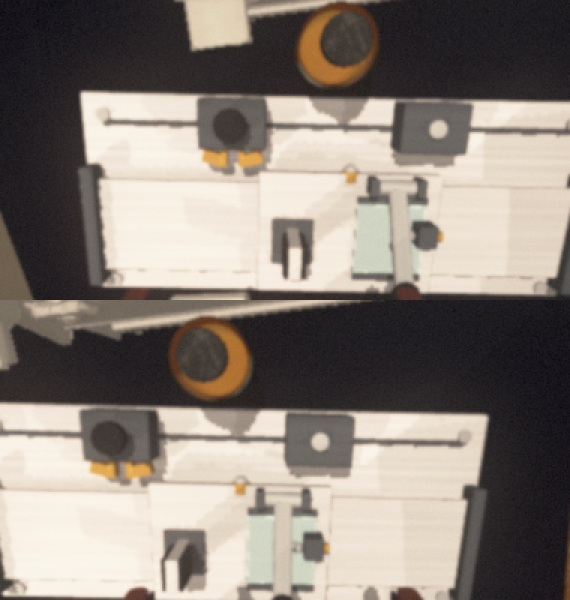

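```bash
cat > d.py <<'E'
from h import *
import pickle
np.set_printoptions(precision=4,suppress=True)
W=pickle.load(open("w.pkl","rb"))
def cloud(c):
    K=c["intrinsics"]; v,u=np.mgrid[0:420,0:560]
    p=np.stack([u.ravel(),v.ravel()],1).astype(np.float64)
    x=(p-[K[0,2],K[1,2]])/[K[0,0],K[1,1]]; rd=np.hypot(*x.T); r=rd.copy()
    for _ in range(20): r=rd/(1+c["k1"]*r*r)
    x*=(r/np.maximum(rd,1e-9))[:,None]
    z=c["range_z"].ravel(); ok=z>0
    P=np.c_[x*z[:,None],z]
    return ((P-c["t"])@c["R"])[ok]
def rect(P,lab):
    r=cv2.minAreaRect(P[:,:2].astype(np.float32)*1000); print(lab,len(P),"c",np.round(P.mean(0),4),"med z",np.median(P[:,2]),"rect",np.round(r[0],1),np.round(r[1],1),round(r[2],2))
def box(P,x,y,z): return P[(P[:,0]>x[0])&(P[:,0]<x[1])&(P[:,1]>y[0])&(P[:,1]<y[1])&(P[:,2]>z[0])&(P[:,2]<z[1])]
if __name__=="__main__":
  for c in W:
    P=cloud(c)
    rect(box(P,(.44,.57),(-.36,-.19),(.033,.039)),"plate")
    rect(box(P,(.46,.54),(-.26,-.20),(.081,.09)),"posttop")
    rect(box(P,(.56,.62),(-.24,-.16),(.039,.045)),"clamp top")
    rect(box(P,(.56,.62),(-.24,-.16),(.055,.062)),"screw top")
    rect(box(P,(.54,.61),(-.37,-.29),(.039,.045)),"plain top")
    rect(box(P,(.4,.53),(-.34,-.27),(.085,.1)),"lever end")
    Q=box(P,(.4,.7),(-.55,-.05),(.008,.016)); rect(Q,"foot")
  for n,a,b in[("ball",(334,176.7),(260.7,184)),("notch",(255.3,165.3),(180.7,173.3)),("screw",(254,143.3),(173.3,152.7))]:
    print(n,*tri(W[0],a,W[1],b),world(W[0],a),world(W[1],b))
E
python3 d.py
```

```text
plate 5462 c [ 0.5121 -0.2581  0.0368] med z 0.03684578230440895 rect [ 517.7 -261.1] [153.5 114.5] 82.61
posttop 341 c [ 0.5051 -0.2311  0.0852] med z 0.08532218994583915 rect [ 504.4 -231.5] [14.5 22.2] 83.97
clamp top 1174 c [ 0.5919 -0.1999  0.0428] med z 0.04280421701145187 rect [ 591.  -199.1] [46.2 33.8] 81.63
screw top 406 c [ 0.5913 -0.1994  0.0588] med z 0.058806999360087306 rect [ 591.2 -199.2] [20.3 20.3] 37.53
plain top 1483 c [ 0.5733 -0.333   0.0427] med z 0.04280300878089543 rect [ 565.5 -324.6] [62.4 51.3] 81.61
lever end 99 c [ 0.4851 -0.2982  0.0892] med z 0.09001571423060832 rect [ 484.7 -299.1] [16.1  9.3] 83.97
foot 18233 c [ 0.5496 -0.2844  0.0129] med z 0.012932650765866511 rect [ 532.2 -303.6] [264.5 455.1] 0.04
plate 5395 c [ 0.5125 -0.2612  0.0368] med z 0.0368301991160694 rect [ 511.9 -260.2] [154.8 102.5] 81.87
posttop 348 c [ 0.5051 -0.232   0.085 ] med z 0.08511974763884238 rect [ 504.5 -231.5] [15.1 21.6] 82.01
clamp top 1167 c [ 0.592  -0.2015  0.0428] med z 0.04285585953548048 rect [ 591.1 -199.1] [46.8 33.9] 82.0
screw top 413 c [ 0.5913 -0.2003  0.0587] med z 0.05886091731141998 rect [ 591.1 -199.8] [20.5 20.6] 38.35
plain top 1458 c [ 0.5733 -0.334   0.0428] med z 0.042800701809686904 rect [ 563.7 -324.8] [62.5 55.2] 82.42
lever end 328 c [ 0.4803 -0.2984  0.094 ] med z 0.09451636779028003 rect [ 479.3 -298.7] [17.  20.8] 82.42
foot 17241 c [ 0.5573 -0.2835  0.013 ] med z 0.012970031389048026 rect [ 532.6 -312.2] [475.1 265. ] 89.99
ball [ 0.5467 -0.2777  0.033 ] 0.00036623901594802456 [ 0.5473 -0.2771  0.0375] [ 0.5477 -0.2781  0.0374]
notch [ 0.5679 -0.1968  0.0364] 0.0003465424169525811 [ 0.565  -0.1945  0.013 ] [ 0.5646 -0.1888  0.0127]
screw [ 0.591  -0.2002  0.0553] 0.0009458831267075442 [ 0.5917 -0.2006  0.0589] [ 0.5907 -0.2013  0.0585]
```

```bash
cat > p.py <<'E'
from h import *
np.set_printoptions(precision=4,suppress=True)
yaw=-.14; q=[np.cos(yaw/2),np.sin(yaw/2),0,0]
ex=np.array([np.cos(yaw),np.sin(yaw)]); ey=np.array([-np.sin(yaw),np.cos(yaw)])
c=np.array([.5039,-.2718])
def pt(x,y,z): return [*(c+x*ex+y*ey),z]
def pad(a,dz=0): 
    h=.0069
    return pt(.038-(.075*np.cos(a)-h*np.sin(a)),-.030,.046+.075*np.sin(a)+h*np.cos(a)+dz)
if __name__=="__main__":
    move_gripper(0)
    move_ptp(pad(.6,.05),q); servo_line(pad(.6,.008),rate=.1)
    print(current_clock(),current_force())
    for a in(.55,.4,.3,.2):
        servo_line(pad(a),rate=.06); print(a,current_position(),current_force())
    print(servo_line(pad(-.02,-.003),rate=.02,contact_N=25),current_position(),current_force())
    sleep(.2);print(current_force())
    servo_line(pad(0,.09),rate=.12)
    print(current_force())
    for n in("top","wrist"): cv2.imwrite(f"pics/{n}_l.png",capture(n)["image"])
    from d import *
    P=cloud(capture("top")); rect(box(P,(.42,.50),(-.33,-.27),(.045,.11)),"lever")
    P=cloud(capture("side")); rect(box(P,(.42,.50),(-.33,-.27),(.045,.11)),"lever")
    print(current_clock())
E
python3 p.py
```

```text
10.6 [ 0.1665 -0.4696 -0.0561]
0.55 [ 0.4776 -0.2984  0.091 ] [ 0.2878 -0.4675  1.2205]
0.4 [ 0.4708 -0.2971  0.0811] [-1.0888  0.2823  1.4865]
0.3 [ 0.4681 -0.297   0.0744] [-0.4499 -0.6602  0.7437]
0.2 [ 0.4656 -0.2965  0.0673] [-0.2977  0.0913 -0.6598]
False [ 0.4638 -0.2972  0.0502] [-2.6934  1.5396 18.0395]
[-1.884   0.8419 17.1709]
[0.361  0.7332 0.1876]
lever 0 c [nan nan nan] med z nan rect [0. 0.] [0. 0.] 0.0
lever 131 c [ 0.4767 -0.3046  0.0505] med z 0.05002993670759865 rect [ 481.9 -305.7] [27.3 52.1] 59.52
14.2917d.py:15: RuntimeWarning: Mean of empty slice.
  r=cv2.minAreaRect(P[:,:2].astype(np.float32)*1000); print(lab,len(P),"c",np.round(P.mean(0),4),"med z",np.median(P[:,2]),"rect",np.round(r[0],1),np.round(r[1],1),round(r[2],2))
  ret = um.true_divide(
  return _methods._mean(a, axis=axis, dtype=dtype,
  ret = ret.dtype.type(ret / rcount)
```

```bash
cat > e.py <<'E'
from p import *
from d import cloud,rect,box
servo_line([*current_position()[:2],.17],rate=.2)
move_ptp([.535,-.26,.19],q); move_gripper(.05); sleep(.1)
w=capture("wrist"); cv2.imwrite("pics/w_l.png",w["image"])
P=cloud(w)
rect(box(P,(.42,.50),(-.33,-.27),(.045,.11)),"lever")
rect(box(P,(.46,.54),(-.27,-.20),(.081,.09)),"posttop")
rect(box(P,(.56,.62),(-.24,-.16),(.039,.045)),"clamp top")
print(current_clock())
cv2.imwrite("pics/w_lc.png",cv2.resize(w["image"][60:300,100:480],(760,480),interpolation=2))
E
python3 e.py
```

```text
lever 466 c [ 0.4842 -0.3023  0.053 ] med z 0.05175007134370674 rect [ 486.  -302.5] [27.7 57.3] 46.84
posttop 362 c [ 0.5051 -0.2326  0.0849] med z 0.08510126246573646 rect [ 504.4 -232.2] [15.  21.9] 80.66
clamp top 1221 c [ 0.5919 -0.2012  0.0427] med z 0.04276545666952168 rect [ 591.2 -199.3] [46.1 33.8] 82.12
16.05
```

View pics/w_lc.png

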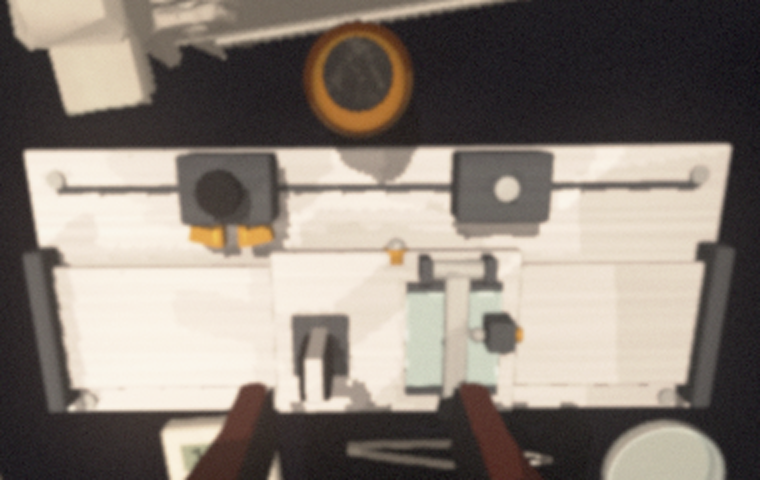

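```bash
cat > g.py <<'E'
from p import *
p0=np.array([.5045,-.2320]); E=lambda:round(float(np.dot(current_force()[:2],ey)),2)
servo_line([*p0,.13],q,rate=.2); print(current_force())
print(servo_line([*p0,.052],rate=.08,contact_N=12),current_position())
move_gripper(0); print("gap",current_finger_gap(),current_grip_force(),current_force(),current_clock())
s0=np.dot(current_position()[:2]-p0,ey)
for s in(.03,.06,.066,.070,.073,.076,.079,.082,.084,.0855):
    servo_line([*(p0+s*ey),.052],rate=.05 if s<.061 else .02)
    print(s,np.round(np.dot(current_position()[:2]-p0,ey),4),E(),current_force(),current_finger_gap())
print(current_clock())
E
python3 g.py
```

```text
[-0.1315 -0.6489 -0.1108]
False [ 0.5049 -0.2322  0.0524]
gap 0.012248044143052984 29.99318093061447 [0.2743 0.0724 1.3352] 18.3667
0.03 0.0305 0.62 [-1.8384  0.8879  5.4239] 0.012461073622462905
0.06 0.0601 1.03 [-2.3909  1.3787  5.6795] 0.012368683134545082
0.066 0.0654 -3.03 [-3.6034 -2.5545  5.7415] 0.012249538859044503
0.07 0.0694 -2.08 [-4.103  -1.5203  5.0527] 0.012380047565443843
0.073 0.0724 -2.04 [-4.1647 -1.4756  6.2586] 0.012255476633937662
0.076 0.0758 -0.84 [-3.7068 -0.33    6.9878] 0.011786730091272554
0.079 0.0791 2.24 [-3.2377  2.7181  6.7694] 0.012252676500411331
0.082 0.0823 1.65 [-2.5238  2.0183  7.8155] 0.012118874980957244
0.084 0.0838 -0.23 [-3.1122  0.2071  6.1045] 0.012151137438500985
0.0855 0.0845 -3.09 [-4.7186 -2.4601  5.9758] 0.012306524564931264
22.3667
```

```bash
cat > f.py <<'E'
from p import *
from d import cloud,rect,box
p0=np.array([.5045,-.2320])
for s in (.0842,):
    servo_line([*(p0+s*ey),.052],rate=.01); sleep(.3)
    print(s,current_position(),np.dot(current_force()[:2],ey),current_force(),current_finger_gap(),current_grip_force())
C={n:capture(n) for n in("top","side","wrist")}
for n in("top","side"):
    P=cloud(C[n]); rect(box(P,(.43,.58),(-.26,-.19),(.045,.11)),n+" lever/carr")
cv2.imwrite("pics/fin.png",np.vstack([cv2.resize(C["side"]["image"][200:320,220:380],(400,300),interpolation=2),cv2.resize(C["wrist"]["image"][100:340,120:440],(400,300),interpolation=2)]))
print(current_clock())
E
python3 f.py
```

```text
0.0842 [ 0.5156 -0.149   0.0521] -0.9784865735846787 [-3.367  -0.5137  6.0385] 0.012028166832610801 29.995039701461792
top lever/carr 43 c [ 0.4784 -0.218   0.0542] med z 0.05439628007554774 rect [ 481.3 -220.3] [10.7 31.7] 66.85
side lever/carr 285 c [ 0.5146 -0.2275  0.0503] med z 0.04979665466458994 rect [ 510.9 -229.5] [47.1 89.7] 88.13
23.1
```

View pics/fin.png

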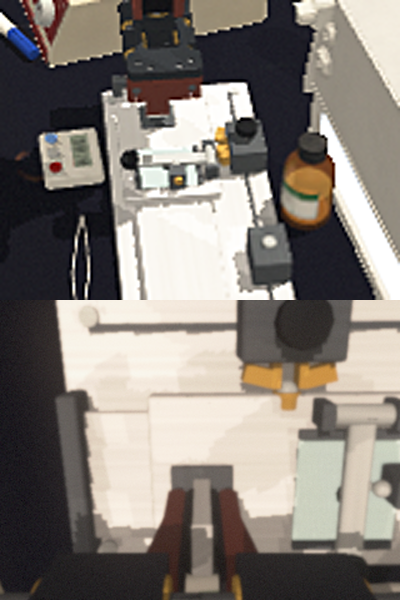

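The final picture shows the ball seated between the two brass noses, the lever flat over the glass, and the fingers on both post pads.

```bash
python3 -c "
from bench import *
print(close_job())"
```

```text
the job is handed in; nothing more can be done
None
```

The job is handed in at about 23 s on the robot clock: the lever is latched, the carriage ball sits in the index clamp's notch, and the fingers still grip both post pads at 30 N.

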